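# Chock a castor wheel on the feed ramp

### The arm

A 7-joint arm with a two-finger parallel gripper is mounted at the origin on a cart in front of the work surface, level with it; the furniture and walls round the work are solid. World frame = base frame: x ahead of the robot, y to its left, z up, the work surface at z = 0. Lengths are in m, angles in rad, forces in N, time in s.
With the tool pointing down it reaches from about 0.4 to 0.85 m from the base axis. Payload 10.4 kg.
Tool frame: the origin (TCP) lies at the very end of the fingers, on their centre line; the grasp point (between the pads) lies 19 mm behind it (manip.pinch_z is the distance from the TCP to the grasp point, in m); z points along the fingers, y is the line along which they close (so a half turn about z gives the same grasp; the last joint's range is limited). The gripper opens to 85 mm and grips with 20 to 120 N. Pads are 22 mm wide; open, the fingers measure 114 mm over their backs; the gripper's body (76 mm by 85 mm) begins 54 mm behind the grasp point. The pads swing forward as they close: fully open they stand 13 mm farther back than shut.
Start: joints at [-1.339, 0.332, -0.065, 1.46, 0.022, 1.35, -0.088], TCP at [0.158, 0.605, 0.231] pointing down, gripper open.
Joint ranges: [-2.6, 2.6], [-0.5, 2.12], [-1.47, 1.34], [0.16, 2.42], [-1.27, 4.41], [0.06, 2.06], [-2.6, 2.6]. Speed limits (rad/s): [2.22, 2.22, 2.79, 2.79, 3.14, 3.14, 3.14].

### API

Orientations are given as a unit quaternion [x, y, z, w].
In Python, from workcell import manip gives the robot as it stands. The module is installed in compiled form; this text tells all that it offers.
- The arm moves only by the shell command python3 -m creep 'ROWS' [OPENING] [FORCE]. ROWS is a JSON object of lists of equal length, an entry for each row: "slide": the shift along the tool's x, y, z in m, a list of three; "twist": the turn about the tool's z in degrees. A call has 1 to 8 rows; each row shifts and turns the commanded pose from where the row before left it, along the tool's axes as they then stand; what a row does not reach is not made up. A row lasts 1/8 s, in which the tool goes at most 62.5 mm and 10.7 degrees, less where a joint would pass 70% of its speed; a pose out of reach is approached as far as the arm can. A call with a gripper value outside its range is refused whole. OPENING is the opening in per cent of the stroke, from 0 (shut) to 100 (fully open), set as the call begins (- or left out, the last holds). The fingers move at their own pace and stop on an object; FORCE is the grip in N (left out, the last holds). Time passes only in rows, so rows that do not move let the fingers close. It gives the time, the measured TCP pose, the force, the opening and the grip force at its end, in the units of the state.
- manip.get_obs(): the state, without advancing time (a new reading comes with each control period).
- manip.camera(name): name is "side" or "top"; returns (picture, depth): 480x640x3 uint8, blue, green, red; 480x640 float32, m along the optical axis (not along the pixel's ray), 0 where there is no reading.
- manip.camera_params(name): a dict with "intrinsics" (3x3 intrinsics, pixels), "R" (3x3) and "t" (3): a world point X has camera coordinates R X + t. Camera axes: x right, y down, z forward; pixel columns grow to the right and rows downward; lengths in m; the calibration is good to about 2 mm. A picture is of the moment at which its call begins. camera_params takes no time and is no camera call.
- manip.hand_in(): hands the job in; it is judged then, once.
The state is a dict: "clock": time; "joint_pos": joint angles; "joint_velocities": joint speeds; "tau": joint torques, N m; "position": TCP position; "ee_rot": TCP orientation; "ft_force": force on the tool from outside, world axes, zero at the start; "torque": the same for the moment, N m; "grip_width": opening from 0.0 (shut) to 1.0 (fully open); "grasp_force": force on a finger pad.
Only numpy, scipy, OpenCV 4.12 (cv2) and the standard library are available. Lean on these libraries where they do the work, as an engineer would, in place of code of your own. Each camera call takes 0.05 s, during which the arm holds its last target. There are 200 camera calls.

### The job

Park the castor wheel on the sloping feed ramp so that it cannot roll away. First set the wooden chock down flat on the ramp, midway between its side rails and pointing straight up it, its slanting face uphill and its thin front edge on the line across the ramp; then lift the wheel out of its stand, set it down upright and straight ahead on the ramp, resting against the slanting face, and let go without letting it drop or run down the ramp. Leave the tape measure, the multimeter and the bottle where they are.

Things in the scene. Friction and masses are not known exactly. Their poses are not given: they have to be found in the camera images.
- deck: The deck of the feed ramp, an aluminium plate fixed on the bench, 300 mm long (its x) by 180 mm wide (its y), sloping 0.14 rad (8 degrees): its x axis points uphill along the surface, away from the robot, y across it, z square to the surface. Origin on the surface at the centre of the plate, 45 mm above the bench. Edge rails stand 10 mm above the surface along both long sides, their inner faces 84 mm from the middle; both ends are open. A wheel left loose on it rolls down.
- line (a point): Middle of the black line, 4 mm wide, drawn across the deck 30 mm downhill of the deck's centre; the point lies on the deck's surface, and the axes are the deck's.
- chock: Loose wooden wheel chock lying flat on the bench, 90 mm long (its x), 44 mm wide (its y), 50 mm high, 0.16 kg; origin in the middle of its length and width, half-way up (25 mm). Its +x end is the thin front edge; from there its slanting face rises at 45 degrees to the flat top, which spans x = -22 to -6 mm; the back (-x) falls steeply. Its two sides (+y and -y) are upright, flat and parallel. At half height the side spans x = -35 to +22 mm.
- chock_toe (a point): Middle of the chock's thin front edge, on its underside: 45 mm along the chock's +x from its origin and 25 mm below it.
- wheel: Loose castor wheel with a black tyre, grey hub and steel bush, 70 mm in diameter, 40 mm wide between its flat sides, 0.42 kg; origin at its centre, y axis along its axle. It stands on its tread on the base plate of the stand, its centre 43 mm above the bench. Resting on the deck it has its centre 35 mm off the surface, and when it also touches the chock's slanting face its centre is 14.5 mm uphill of the chock's front edge.
- stand: Low plywood stand, fixed on the bench: plate 100 mm (its x) by 56 mm (its y), 8 mm thick, with two cross bars whose tops are 16 mm above the bench, one before and one behind the wheel, 48 mm apart. The wheel between them can be lifted straight up. Origin at the centre of its underside.
- tape_measure: Bystander: yellow tape measure, 65 x 81 x 37 mm, lying loose on the bench beyond the work; origin at the centre of its underside.
- multimeter: Bystander: handheld meter with a yellow and black case, 165 x 78 x 50 mm, lying loose on the bench; origin at the centre of its underside.
- glue_bottle: Bystander: small brown bottle with a green cap, 48 mm across and 80 mm high, standing loose on the bench; origin at the centre of its underside.
There are look-alikes about, which are no part of the job. Leave any red look-alike of the wheel alone. Leave any pink look-alike of the chock alone.

How it is judged:
On the way:
1. the chock lies on the ramp in its place, let go, while the wheel is not on the ramp yet (x of chock_toe in the frame of deck between -0.05 and -0.01 m and y of chock in the frame of deck between -0.025 and 0.025 m and z of chock in the frame of deck between 0.019 and 0.031 m and x of chock in the frame of deck below -0.05 m and angle between the x axis of chock and the x axis of deck, either way round below 0.2 rad and angle between the z axis of chock and the z axis of deck, either way round below 0.1 rad and linear speed of chock below 0.03 m/s and contact force between the fingers and chock below 0.05 N and contact force between wheel and deck below 0.05 N), for 0.2 s.
At the end, for the whole second after the job is handed in: Chock flat on the deck, slant uphill, front edge within 20 mm of the line, 25 mm of mid-deck, square to 0.2 rad. Wheel on its tread on the deck (centre 35 +-6 mm off it), pressing on the chock from uphill, within 30 mm of mid-deck, straight to 0.2 rad. Both at rest, untouched by the fingers (x of chock_toe in the frame of deck between -0.05 and -0.01 m and y of chock in the frame of deck between -0.025 and 0.025 m and z of chock in the frame of deck between 0.019 and 0.031 m and x of chock in the frame of deck below -0.05 m and angle between the x axis of chock and the x axis of deck, either way round below 0.2 rad and angle between the z axis of chock and the z axis of deck, either way round below 0.1 rad and linear speed of each of chock, wheel below 0.03 m/s and contact force between the fingers and chock below 0.05 N and z of wheel in the frame of deck between 0.029 and 0.041 m and y of wheel in the frame of deck between -0.03 and 0.03 m and angle between the y axis of wheel and the y axis of deck, either way round below 0.2 rad and x of wheel in the frame of chock above 0.05 m and contact force between wheel and chock above 0.1 N and angular speed of wheel below 0.3 rad/s and contact force between the fingers and wheel below 0.05 N).
It fails at once if the wheel is dropped or runs free: faster than 0.4 m/s while the fingers do not touch it (linear speed of wheel above 0.4 m/s and contact force between the fingers and wheel below 0.05 N).
It fails at once if the tape measure is moved more than 30 mm (distance of tape_measure from where it was at the start of the episode above 0.03 m).
It fails at once if the multimeter is moved more than 30 mm (distance of multimeter from where it was at the start of the episode above 0.03 m).
It fails at once if the glue bottle is moved more than 30 mm (distance of glue_bottle from where it was at the start of the episode above 0.03 m).
It also fails if it takes over 64 s, if anything falls off the work surface, if the arm or the gripper's body presses on something with over 40 N, if the wrist force passes 120 N, or if a joint passes its speed limit or range.

## Working session

There is one attempt and no reset: what is moved stays moved. The work goes in short steps, Python scripts to look and compute and a shell command to move; the robot and the scene stay as the last step left them, time stands still between calls to the robot, and variables do not carry over. Pictures are saved under pics/ and viewed, at most 10 in all, crops included, and the job is handed in when it is done.

```bash
mkdir -p pics; cat > h.py <<'E'
import numpy as np, cv2
from workcell import manip
def grab(n):
    im,d=manip.camera(n); p=manip.camera_params(n)
    K,R,t=[np.array(p[k],float) for k in("intrinsics","R","t")]
    v,u=np.mgrid[:480,:640]
    c=np.stack([(u-K[0,2])/K[0,0]*d,(v-K[1,2])/K[1,1]*d,d],-1)
    W=(c-t.ravel())@R; W[d==0]=np.nan
    return im,W
E
python3 - <<'E'
from h import *
for n in("top","side"):
    im,W=grab(n); cv2.imwrite(f"pics/{n}0.png",im); np.savez(f"{n}0.npz",im=im,W=W)
o=manip.get_obs(); print(o["clock"],o["position"],o["ee_rot"])
E
```

```text
0.1 [0.15745579 0.60450181 0.23059209] [ 1.27045259e-01  9.91896716e-01 -6.36982618e-04 -3.88967195e-05]
```

View pics/top0.png

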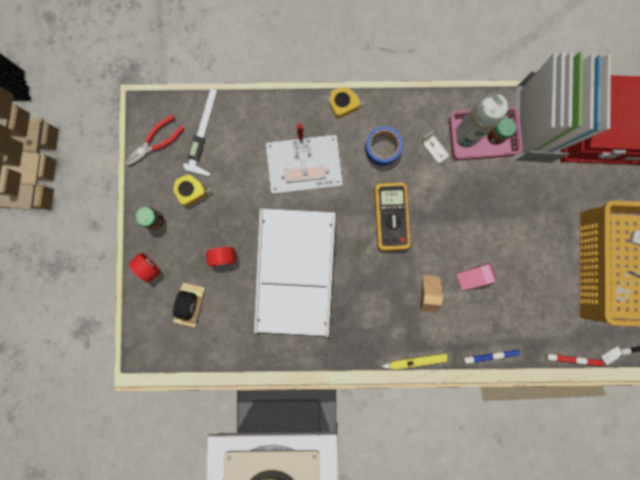

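View pics/side0.png

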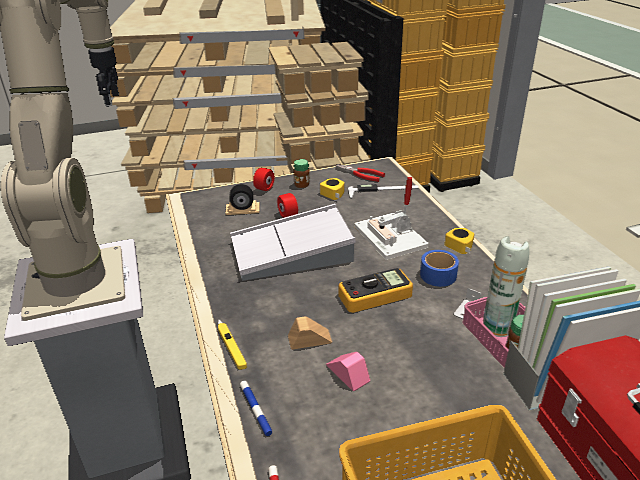

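Candidates for the wheel are the black one in the stand (top 186,305; side 241,197) and the red look-alikes at top (220,257) and (145,267). For the chock they are the wooden one (top 431,292; side 310,333) and the pink one (477,277). The descriptions point to the black wheel and the wooden chock. The deck spans about (255–336, 210–335) in the top view, with the line at row 285.

```bash
python3 - <<'E'
from h import *
for n,boxes in {"top":dict(chock=(410,265,452,320),wheel=(165,275,212,332),deck=(250,203,342,340)),"side":dict(chock=(280,310,340,355),wheel=(218,178,268,220))}.items():
    z=np.load(n+"0.npz"); im,W=z["im"],z["W"]
    for k,(a,b,c,d) in boxes.items():
        P=W[b:d,a:c].reshape(-1,3); C=im[b:d,a:c].reshape(-1,3).astype(int)
        ok=np.isfinite(P).all(1); P,C=P[ok],C[ok]
        print(n,k,"bench",np.round(np.percentile(P[:,2],[2,10,50,98]),3))
        if k=="deck":
            m=(P[:,2]>.02)&(P[:,2]<.09); Q=P[m]; r=cv2.minAreaRect(Q[:,:2].astype(np.float32)); print(r, cv2.boxPoints(r).round(3).tolist())
            A=np.c_[Q[:,:2],np.ones(len(Q))]; s=np.linalg.lstsq(A,Q[:,2],rcond=None)[0]; print("plane",s)
            dk=m&(C.sum(1)<330); 
            Q=P[dk]; print("dark",len(Q))
            col=im[225:325,270:325].sum(2).mean(1); print(225+col.argmin()); 
            r0=225+col.argmin(); print("line L,R",W[r0,265],W[r0,320])
        else:
            for lo,hi in((.012,.1),(.02,.1),(.045,.1)) :
                Q=P[(P[:,2]>lo)&(P[:,2]<hi)]
                if len(Q)>6:
                    r=cv2.minAreaRect(Q[:,:2].astype(np.float32)); print(lo,len(Q),np.round(r[0],3),np.round(r[1],3),round(r[2],1),Q.mean(0).round(3),cv2.boxPoints(r).round(3).tolist())
t=np.load("top0.npz")["im"]; s=np.load("side0.npz")["im"]
f=lambda i,a,b,c,d:cv2.resize(i[b:d,a:c],(390,290),interpolation=cv2.INTER_CUBIC)
cv2.imwrite("pics/crop.png",np.vstack([np.hstack([f(t,155,270,215,340),f(t,400,260,460,325)]),np.hstack([f(s,210,165,280,225),f(s,270,305,350,365)])]))
E
```

```text
top chock bench [-0.006 -0.003  0.001  0.052]
0.012 614 [ 0.488 -0.395] [0.045 0.079] 83.8 [ 0.487 -0.392  0.036] [[0.44600000977516174, -0.4129999876022339], [0.5249999761581421, -0.421999990940094], [0.5299999713897705, -0.37599998712539673], [0.45100000500679016, -0.36800000071525574]]
0.02 516 [ 0.486 -0.395] [0.045 0.068] 83.0 [ 0.484 -0.393  0.04 ] [[0.4490000009536743, -0.4129999876022339], [0.5170000195503235, -0.42100000381469727], [0.5220000147819519, -0.37599998712539673], [0.45500001311302185, -0.36800000071525574]]
0.045 231 [ 0.479 -0.394] [0.044 0.036] 86.0 [ 0.478 -0.393  0.049] [[0.46000000834465027, -0.414000004529953], [0.4950000047683716, -0.4169999957084656], [0.49799999594688416, -0.37299999594688416], [0.46299999952316284, -0.3700000047683716]]
top wheel bench [-0.006 -0.003  0.002  0.078]
0.012 714 [0.469 0.203] [0.055 0.082] 76.7 [0.472 0.198 0.056] [[0.421999990940094, 0.1860000044107437], [0.5019999742507935, 0.16699999570846558], [0.5149999856948853, 0.2199999988079071], [0.4350000023841858, 0.23899999260902405]]
0.02 582 [0.47  0.204] [0.044 0.069] 78.0 [
[... 1703 characters left out ...]
.012 736 [0.493 0.243] [0.175 0.091] 59.8 [0.485 0.21  0.044] [[0.4099999964237213, 0.1899999976158142], [0.4880000054836273, 0.14399999380111694], [0.5770000219345093, 0.29499998688697815], [0.49799999594688416, 0.3409999907016754]]
0.02 616 [0.5   0.244] [0.168 0.072] 56.0 [0.485 0.211 0.049] [[0.4230000078678131, 0.1940000057220459], [0.4830000102519989, 0.15399999916553497], [0.5759999752044678, 0.2930000126361847], [0.515999972820282, 0.3330000042915344]]
0.045 348 [0.495 0.239] [0.152 0.072] 57.2 [0.477 0.202 0.062] [[0.42399999499320984, 0.19499999284744263], [0.48399999737739563, 0.15600000321865082], [0.5669999718666077, 0.2840000092983246], [0.5059999823570251, 0.3230000138282776]]
```

View pics/crop.png

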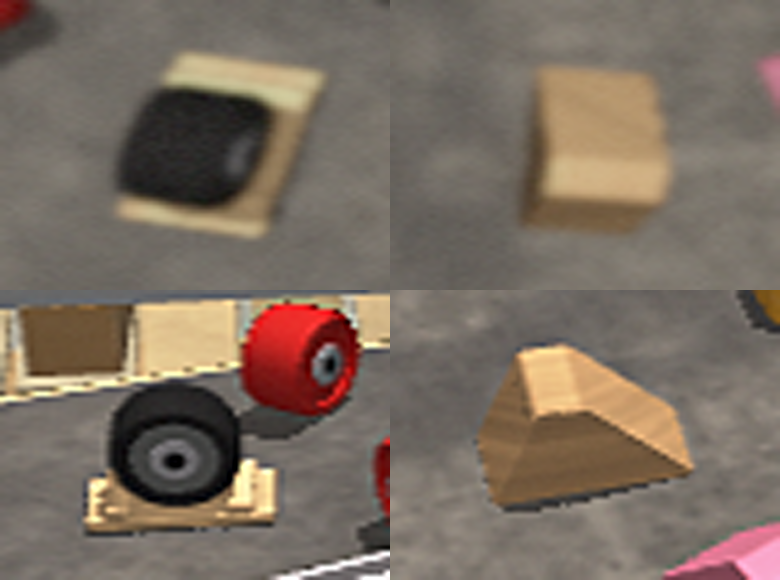

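The crop confirms both choices: the black wheel with a grey hub sits in the plywood stand, and the wooden chock's slant faces away from the robot (+x). The chock origin is about (0.490,-0.396) with yaw -6.3°. The wheel is about (0.470,0.203) with yaw -13.8°. The deck centre is about (0.546,-0.060) with yaw -3.6°.

```bash
cat > go.py <<'E'
# go.py x y z yaw_deg : delta to a TCP target in tool axes (yaw = heading of the line square to the fingers' closing line)
import sys
from h import *
from scipy.spatial.transform import Rotation as Ro
a=list(map(float,sys.argv[1:])); o=manip.get_obs(); M=Ro.from_quat(o["ee_rot"]).as_matrix(); d=np.array(a[:3])-o["position"]
y=M[:,1]*np.sign(M[1,1]); yaw=np.degrees(np.arctan2(-y[0],y[1])); tw=-(a[3]-yaw)
print("t",round(o["clock"],2),"pos",o["position"].round(4),"yaw",yaw.round(1),"slide mm",(M.T@d*1000).round(1),"twist",tw.round(1),
 "slide after twist",((M@Ro.from_euler("z",tw,degrees=True).as_matrix()).T@d*1000).round(1),"tilt",M[:,2].round(3))
E
python3 go.py .54 .25 .23 -13.8;python3 go.py .485 -.396 .009 -6.3
```

```text
t 0.1 pos [0.1575 0.6045 0.2306] yaw -14.6 slide mm [-459.5 -246.6    0.9] twist -0.8 slide after twist [-456.1 -253.     0.9] tilt [-0.    -0.001 -1.   ]
t 0.1 pos [0.1575 0.6045 0.2306] yaw -14.6 slide mm [-569.1 -885.4  222.8] twist -8.3 slide after twist [-435.4 -958.2  222.8] tilt [-0.    -0.001 -1.   ]
```

```bash
python3 -m creep '{"slide":[[-0.03,-0.015,0],[-0.045,-0.025,0],[-0.05,-0.027,0],[-0.05,-0.027,0],[-0.05,-0.027,0],[-0.05,-0.027,0],[-0.05,-0.027,0],[-0.05,-0.027,0]],"twist":[0,0,0,0,0,0,0,0]}' 100; python3 go.py .51 -.15 .20 -6.3
```

```text
clock: 1.1
position: [0.4705, 0.3134, 0.2312]
ee_rot: [0.127, 0.992, -0.0, -0.0]
ft_force: [0.4, 1.5, 0.4]
grip_width: 1.002
grasp_force: 0.0
t 1.1 pos [0.4705 0.3134 0.2312] yaw -14.6 slide mm [-155.  -438.5   31.1] twist -8.3 slide after twist [ -90.1 -456.2   31.1] tilt [-0.  0. -1.]
```

```bash
python3 -m creep '{"slide":[[-0.02,-0.045,0],[-0.02,-0.05,0],[-0.01,-0.055,0],[-0.01,-0.055,0],[-0.01,-0.055,0],[-0.01,-0.055,0],[-0.01,-0.055,0],[-0.005,-0.055,0]],"twist":[-4.1,-4.2,0,0,0,0,0,0]}'; python3 go.py .485 -.396 .12 -6.3
```

```text
clock: 2.1
position: [0.5063, -0.1223, 0.2311]
ee_rot: [0.055, 0.998, 0.0, -0.0]
ft_force: [0.4, -1.0, -0.3]
grip_width: 0.995
grasp_force: 0.0
t 2.1 pos [ 0.5063 -0.1223  0.2311] yaw -6.3 slide mm [  -8.8 -274.4  111.1] twist 0.0 slide after twist [  -8.9 -274.4  111.1] tilt [-0.  0. -1.]
```

```bash
python3 -m creep '{"slide":[[0,-0.05,0.02],[0,-0.05,0.02],[0,-0.05,0.02],[0,-0.04,0.02],[0,-0.03,0.01],[0,-0.02,0.01],[0,0,0],[0,0,0]],"twist":[0,0,0,0,0,0,0,0]}'; python3 go.py .485 -.396 .009 -6.3
```

```text
clock: 3.1
position: [0.4806, -0.3582, 0.1313]
ee_rot: [0.055, 0.999, 0.0, -0.0]
ft_force: [0.3, 0.2, -0.0]
grip_width: 1.002
grasp_force: 0.0
t 3.1 pos [ 0.4806 -0.3582  0.1313] yaw -6.3 slide mm [ -8.5 -37.2 122.3] twist 0.0 slide after twist [ -8.6 -37.2 122.3] tilt [-0.     0.001 -1.   ]
```

```bash
python3 -m creep '{"slide":[[-0.004,-0.02,0],[-0.004,-0.017,0],[0,0,0.03],[0,0,0.03],[0,0,0.03],[0,0,0.02],[0,0,0.012],[0,0,0]],"twist":[0,0,0,0,0,0,0,0]}'; python3 go.py .485 -.396 .009 -6.3; python3 -m creep '{"slide":[[0,0,0],[0,0,0],[0,0,0],[0,0,0],[0,0,0],[0,0,0]],"twist":[0,0,0,0,0,0]}' 0 30;python3 -m creep '{"slide":[[0,0,-0.01],[0,0,-0.02],[0,0,-0.03],[0,0,-0.04],[0,0,-0.04],[0,0,0]],"twist":[0,0,0,0,0,0]}'
```

```text
clock: 4.1
position: [0.484, -0.3967, 0.009]
ee_rot: [0.055, 0.998, 0.0, -0.0]
ft_force: [0.2, -0.4, 0.6]
grip_width: 1.002
grasp_force: 0.0
t 4.1 pos [ 0.484  -0.3967  0.009 ] yaw -6.3 slide mm [-0.9  0.8 -0. ] twist 0.0 slide after twist [-0.9  0.8 -0. ] tilt [-0.001  0.    -1.   ]
clock: 4.85
position: [0.4846, -0.397, 0.0101]
ee_rot: [0.055, 0.998, -0.0, 0.001]
ft_force: [-0.7, 2.4, 6.6]
grip_width: 0.514
grasp_force: 32.3
clock: 5.6
position: [0.4853, -0.3984, 0.1539]
ee_rot: [0.055, 0.998, -0.001, 0.003]
ft_force: [-0.9, 0.4, -2.1]
grip_width: 0.515
grasp_force: 31.5
```

```bash
python3 -m creep '{"slide":[[0,0.02,0],[0,0.04,0],[0,0.05,0],[0,0.055,0],[0,0.055,0],[0,0.055,0],[0,0.045,0],[0,0.02,0]],"twist":[0,0,0,0,0,0,-1.4,-1.3]}';  python3 -m creep '{"slide":[[0,0,0],[0,0,0]],"twist":[0,0]}'; python3 go.py .463 -.0555 .062 -3.6
python3 - <<'E'
from h import *
im,W=grab("side"); cv2.imwrite("pics/s1.png",im)
o=manip.get_obs(); p=o["position"]
im2,W2=grab("top")
hsv=cv2.cvtColor(im,cv2.COLOR_BGR2HSV)
m=np.isfinite(W).all(2)&(abs(W[...,0]-p[0])<.1)&(abs(W[...,1]-p[1])<.06)&(W[...,2]>p[2]-.03)&(W[...,2]<p[2]+.06)&(hsv[...,0]>8)&(hsv[...,0]<22)&(hsv[...,1]>60)
Q=W[m]; print(len(Q),p, Q.min(0)-p,Q.max(0)-p)
for b in np.arange(-.02,.05,.01):
    q=Q[(Q[:,2]-p[2]>b)&(Q[:,2]-p[2]<b+.01)]
    if len(q): print(b.round(2),len(q),(q[:,0].min()-p[0]).round(4),(q[:,0].max()-p[0]).round(4))
cv2.imwrite("pics/s1c.png",cv2.resize(im[150:350,200:400],(600,600)))
E
```

```text
clock: 6.6
position: [0.5206, -0.0558, 0.149]
ee_rot: [0.029, 1.0, 0.0, -0.0]
ft_force: [0.2, -0.4, -1.8]
grip_width: 0.516
grasp_force: 31.4
clock: 6.85
position: [0.5206, -0.0606, 0.1492]
ee_rot: [0.033, 0.999, -0.0, -0.0]
ft_force: [-0.4, -0.7, -1.8]
grip_width: 0.509
grasp_force: 31.4
t 6.85 pos [ 0.5206 -0.0606  0.1492] yaw -3.7 slide mm [57.8  1.4 87.2] twist -0.1 slide after twist [57.8  1.6 87.2] tilt [-0.    -0.001 -1.   ]
485 [ 0.52061234 -0.06073909  0.14924855] [-0.04150669 -0.03495624 -0.01337348] [0.05034319 0.02614164 0.05744161]
-0.02 2 -0.0401 -0.0148
-0.01 128 -0.0415 0.0503
0.0 120 -0.0386 0.0414
0.01 95 -0.0356 0.032
0.02 58 -0.0303 0.0213
0.03 61 -0.0255 -0.0094
0.04 17 -0.0204 -0.0085
0.05 4 -0.0156 -0.0129
```

View pics/s1c.png

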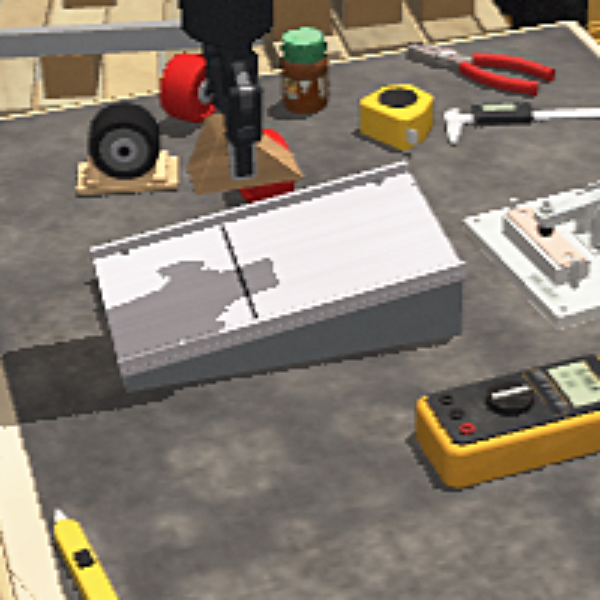

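The picture shows the chock held level by its sides, slant uphill, above the ramp (crop 245,155). The toe is 50 mm ahead of the TCP. Next I'll lower it to the deck with a weak grip so it can tilt in the pads.

```bash
python3 -m creep '{"slide":[[0.02,0.001,0],[0.025,0.001,0],[0.012,0,0.02],[0,0,0.03],[0,0,0.025],[0,0,0.012],[0,0,0],[0,0,0]],"twist":[0,0,0,0,0,0,0,0]}' 0 20; python3 go.py .463 -.0555 .044 -3.6
```

```text
clock: 7.95
position: [0.4648, -0.0535, 0.0631]
ee_rot: [0.032, 0.999, 0.0, 0.001]
ft_force: [0.3, -0.6, -1.2]
grip_width: 0.511
grasp_force: 31.4
t 7.95 pos [ 0.4648 -0.0535  0.0631] yaw -3.6 slide mm [ 1.7 -2.1 19.1] twist -0.0 slide after twist [ 1.7 -2.1 19.1] tilt [ 0.001  0.    -1.   ]
```

```bash
python3 -m creep '{"slide":[[0.001,-0.002,0.008],[0,0,0.004],[0,0,0.003],[0,0,0.002],[0,0,0.002],[0,0,0]],"twist":[0,0,0,0,0,0]}' 0 20; python3 go.py .463 -.0555 .044 -3.6
```

```text
clock: 8.7
position: [0.4618, -0.0551, 0.0431]
ee_rot: [0.032, 1.0, 0.0, -0.001]
ft_force: [-5.0, 0.9, 3.8]
grip_width: 0.51
grasp_force: 32.2
t 8.7 pos [ 0.4618 -0.0551  0.0431] yaw -3.6 slide mm [-1.2 -0.3 -0.9] twist -0.0 slide after twist [-1.2 -0.3 -0.9] tilt [-0.003  0.001 -1.   ]
```

```bash
python3 -m creep '{"slide":[[0,0,0],[0,0,0],[0,0,0],[0,0,0],[0,0,0],[0,0,0]],"twist":[0,0,0,0,0,0]}' 85; python3 -m creep '{"slide":[[0,0,-0.01],[0,0,-0.02],[0,0,-0.035],[0,0,-0.04],[0,0,-0.03],[0,0,-0.01],[0,0.02,0],[0,0.04,0]],"twist":[0,0,0,0,0,0,0,0]}'
python3 -m creep '{"slide":[[0,0.05,0],[0,0.05,0],[0,0.05,0],[0,0.05,0],[0,0.02,0]],"twist":[2,4,4,0,0]}'
cat > meas.py <<'E'
from h import *
D=np.array([.5456,-.0605,.0453]); c=np.radians(-3.6)
u=np.array([np.cos(.14)*np.cos(c),np.cos(.14)*np.sin(c),np.sin(.14)]); v=np.array([-np.sin(c),np.cos(c),0]); n=np.cross(u,v)
M=np.stack([u,v,n])
for nme in("top","side"):
    im,W=grab(nme); cv2.imwrite(f"pics/{nme}2.png",im); hsv=cv2.cvtColor(im,cv2.COLOR_BGR2HSV)
    L=(W-D)@M.T
    m=(abs(L[...,0])<.15)&(abs(L[...,1])<.08)&(L[...,2]>.006)&(L[...,2]<.09)
    ck=m&(hsv[...,0]>8)&(hsv[...,0]<22)&(hsv[...,1]>60); wh=m&(hsv[...,2]<90)&(hsv[...,1]<90)&(L[...,2]>.02)
    # deck surface + line check
    ds=(abs(L[...,0])<.13)&(abs(L[...,1])<.07)&(abs(L[...,2])<.006); ln=ds&(im.sum(2)<260)&(abs(L[...,0]+.03)<.02)
    print(nme,"deck z",np.nanmedian(L[ds][:,2]).round(4),"line x",L[ln][:,0].mean().round(4) if ln.any() else None, ln.sum())
    for k,q in(("chock",ck),("wheel",wh)):
        Q=L[q]
        if len(Q)<20: continue
        r=cv2.minAreaRect(Q[:,:2].astype(np.float32)); print(k,len(Q),"rect",np.round(r[0],4),np.round(r[1],4),round(r[2],1),"max z",np.percentile(Q[:,2],98).round(4),"x rng",np.percentile(Q[:,0],[1,99]).round(4),"y rng",np.percentile(Q[:,1],[1,99]).round(4))
        if k=="chock":
            T=Q[Q[:,2]>.046]; S=Q[(Q[:,2]<.043)&(Q[:,0]>T[:,0].max()+.002)&(Q[:,2]>.01)]
            print(" top",T.mean(0).round(4),"x+z on slant (=toe x)",np.median(S[:,0]+S[:,2]).round(4))
            s=np.linalg.lstsq(np.c_[T[:,:2],np.ones(len(T))],T[:,2],rcond=None)[0]; print(" top slope",s.round(3))
E
python3 meas.py; python3 go.py .470 .203 .12 -13.8
```

```text
clock: 9.45
position: [0.463, -0.0552, 0.0433]
ee_rot: [0.031, 1.0, 0.0, -0.0]
ft_force: [-0.4, 0.2, 0.3]
grip_width: 0.851
grasp_force: 0.0
clock: 10.45
position: [0.4665, 0.0041, 0.188]
ee_rot: [0.033, 0.999, -0.0, -0.0]
ft_force: [1.0, -0.4, 0.0]
grip_width: 0.851
grasp_force: 0.0
clock: 11.08
position: [0.499, 0.2246, 0.1872]
ee_rot: [0.117, 0.993, -0.0, -0.001]
ft_force: [-0.2, -0.3, -0.6]
grip_width: 0.852
grasp_force: 0.0
top deck z -0.0006 line x None 0
chock 576 rect [-0.0717 -0.0004] [0.0793 0.0422] 2.1 max z 0.0528 x rng [-0.1101 -0.0364] y rng [-0.0208  0.0201]
 top [-0.0876  0.0002  0.049 ] x+z on slant (=toe x) -0.0297
 top slope [-0.037 -0.007  0.046]
side deck z -0.0002 line x -0.0327 27
chock 587 rect [-0.0786 -0.0036] [0.0851 0.0521] 0.1 max z 0.0518 x rng [-0.1191 -0.0385] y rng [-0.0276  0.0185]
 top [-0.0897 -0.004   0.0496] x+z on slant (=toe x) -0.0312
 top slope [-0.001 -0.026  0.049]
t 11.18 pos [0.4991 0.2234 0.1873] yaw -13.4 slide mm [ 23.5 -26.6  67.3] twist 0.4 slide after twist [ 23.4 -26.7  67.3] tilt [-0.001 -0.001 -1.   ]
```

View pics/side2.png

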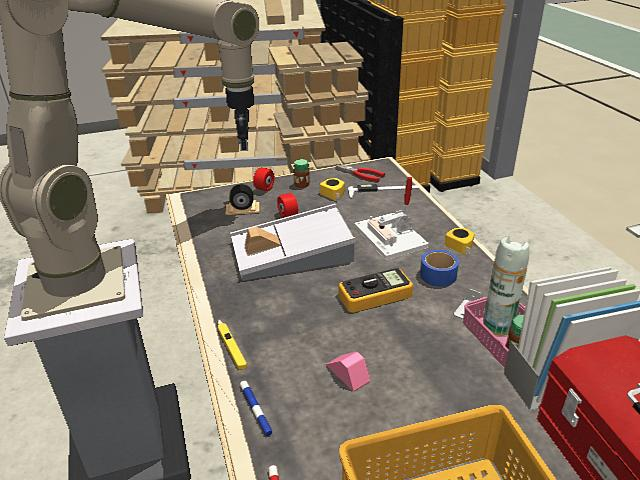

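The chock lies flat, its toe is on the line (deck x about -0.030), and its y is about 0 (image 262,240). The black wheel is still in its stand at (241,197), so I'll fetch it next.

```bash
python3 -m creep '{"slide":[[0.015,-0.017,0],[0.0085,-0.01,0.015],[0,0,0.03],[0,0,0.035],[0,0,0.035],[0,0,0.03],[0,0,0.016],[0,0,0]],"twist":[0.4,0,0,0,0,0,0,0]}' 85; python3 go.py .470 .203 .026 -13.8
```

```text
clock: 12.18
position: [0.4699, 0.1999, 0.0268]
ee_rot: [0.122, 0.992, -0.001, -0.001]
ft_force: [0.4, -0.4, 0.4]
grip_width: 0.846
grasp_force: 0.0
t 12.18 pos [0.4699 0.1999 0.0268] yaw -14.1 slide mm [0.7 3.  0.8] twist -0.3 slide after twist [0.7 3.  0.8] tilt [-0.001 -0.001 -1.   ]
```

```bash
python3 -m creep '{"slide":[[0,0.003,0],[0,0,0],[0,0,0],[0,0,0],[0,0,0],[0,0,0],[0,0,0]],"twist":[0,0,0,0,0,0,0]}' 0 40;python3 -m creep '{"slide":[[0,0,-0.01],[0,0,-0.02],[0,0,-0.03],[0,0,-0.035],[0,0,-0.035],[0,0,-0.015],[0,0,0],[0,0,0]],"twist":[0,0,0,0,0,0,0,0]}'; python3 go.py .531 -.0596 .12 -3.6
python3 - <<'E'
from h import *
for nme in("side",):
    im,W=grab(nme); p=manip.get_obs()["position"]; L=W-p
    cv2.imwrite("pics/s3.png",im)
    m=(abs(L[...,0])<.06)&(abs(L[...,1])<.06)&(L[...,2]>-.05)&(L[...,2]<.07)
    Q=L[m]; print(p,len(Q),"z pct",np.percentile(Q[:,2],[1,50,99]).round(4))
    for b in np.arange(-.03,.06,.01):
        q=Q[(Q[:,2]>b)&(Q[:,2]<b+.01)]
        if len(q): print(b.round(2),len(q),q[:,0].min().round(4),q[:,0].max().round(4))
    v,u=np.where(m); cv2.imwrite("pics/s3c.png",cv2.resize(im[v.min()-20:v.max()+20,u.min()-20:u.max()+20],(500,500)))
E
```

```text
clock: 13.05
position: [0.4719, 0.2047, 0.0285]
ee_rot: [0.122, 0.993, 0.001, 0.001]
ft_force: [-1.1, -0.3, 6.6]
grip_width: 0.466
grasp_force: 40.7
clock: 14.05
position: [0.4703, 0.2036, 0.1708]
ee_rot: [0.122, 0.993, -0.001, -0.001]
ft_force: [0.1, -0.7, -4.5]
grip_width: 0.468
grasp_force: 41.7
t 14.05 pos [0.4703 0.2036 0.1708] yaw -14.0 slide mm [-122.7 -240.6   51. ] twist -10.4 slide after twist [ -77.2 -258.8   51. ] tilt [-0.002 -0.001 -1.   ]
[0.47024898 0.20356217 0.17070394] 534 z pct [-0.0153  0.0222  0.0683]
-0.03 1 -0.0075 -0.0075
-0.02 32 -0.0257 0.0187
-0.01 64 -0.0339 0.0202
0.0 64 -0.0382 0.0248
0.01 87 -0.0395 0.0363
0.02 92 -0.0389 0.0333
0.03 80 -0.0344 0.0301
0.04 57 -0.0289 0.0236
0.05 38 -0.0261 0.0036
```

View pics/s3c.png

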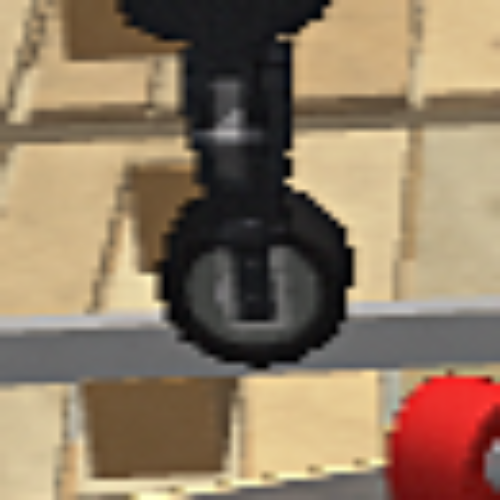

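The wheel is held upright by its hub faces (crop centre 258,278). Its centre is about 16.5 mm above the TCP. Now I'll carry it over the ramp, slightly uphill of its final place.

```bash
python3 -m creep '{"slide":[[-0.01,-0.02,0],[-0.02,-0.035,0],[-0.02,-0.045,0],[-0.015,-0.05,0],[-0.015,-0.05,0],[-0.01,-0.04,0],[0,-0.015,0],[0,0,0]],"twist":[-3,-4,-3.4,0,0,0,0,0]}'; python3 go.py .532 -.0596 .075 -3.6
```

```text
clock: 15.1
position: [0.5328, -0.061, 0.1714]
ee_rot: [0.032, 0.999, -0.0, -0.001]
ft_force: [0.2, 0.6, -4.5]
grip_width: 0.469
grasp_force: 41.6
t 15.1 pos [ 0.5328 -0.061   0.1714] yaw -3.7 slide mm [ 0.8  1.3 96.4] twist -0.1 slide after twist [ 0.8  1.3 96.4] tilt [-0.002 -0.    -1.   ]
```

```bash
python3 -m creep '{"slide":[[0.0005,0.001,0.02],[0,0,0.025],[0,0,0.025],[0,0,0.018],[0,0,0.008],[0,0,0.004],[0,0,0],[0,0,0]],"twist":[0,0,0,0,0,0,0,0]}'; python3 go.py .532 -.0596 .0622 -3.6
python3 meas.py
```

```text
clock: 16.1
position: [0.5335, -0.0593, 0.0729]
ee_rot: [0.031, 1.0, 0.0, 0.001]
ft_force: [-0.1, 0.3, -5.0]
grip_width: 0.464
grasp_force: 41.7
t 16.1 pos [ 0.5335 -0.0593  0.0729] yaw -3.6 slide mm [ 1.5 -0.4 10.7] twist -0.0 slide after twist [ 1.5 -0.4 10.7] tilt [ 0.001  0.    -1.   ]
top deck z -0.0006 line x None 0
side deck z -0.0002 line x -0.03 33
chock 589 rect [-0.0696 -0.0026] [0.0517 0.103 ] 89.3 max z 0.0513 x rng [-0.119  -0.0355] y rng [-0.0272  0.0199]
 top [-0.0906 -0.0036  0.0494] x+z on slant (=toe x) -0.0313
 top slope [-0.033  0.005  0.046]
wheel 467 rect [-0.0077 -0.0097] [0.071  0.0934] 44.3 max z 0.0876 x rng [-0.042   0.0236] y rng [-0.0539  0.0253]
```

```bash
python3 -m creep '{"slide":[[0.001,0,0.004],[0,0,0.003],[0,0,0.002],[0,0,0.001],[0,0,0]],"twist":[0,0,0,0,0]}' - 25; python3 go.py .526 -.0596 .0613 -3.6
```

```text
clock: 16.82
position: [0.532, -0.0592, 0.0637]
ee_rot: [0.032, 1.0, 0.001, -0.0]
ft_force: [-10.4, 1.2, 16.4]
grip_width: 0.465
grasp_force: 44.4
t 16.82 pos [ 0.532  -0.0592  0.0637] yaw -3.6 slide mm [ 5.9 -0.7  2.4] twist -0.0 slide after twist [ 5.9 -0.7  2.4] tilt [-0.     0.001 -1.   ]
```

```bash
python3 -m creep '{"slide":[[0,0,-0.001],[0.002,0,0.0003],[0.0015,0,0.0002],[0.0015,0,0.0002],[0,0,0]],"twist":[0,0,0,0,0]}'; python3 go.py .526 -.0596 .0613 -3.6
```

```text
clock: 17.45
position: [0.5279, -0.0589, 0.0632]
ee_rot: [0.031, 1.0, 0.0, 0.001]
ft_force: [4.0, -0.2, 5.7]
grip_width: 0.465
grasp_force: 42.9
t 17.45 pos [ 0.5279 -0.0589  0.0632] yaw -3.6 slide mm [ 1.8 -0.8  1.9] twist 0.0 slide after twist [ 1.8 -0.8  1.9] tilt [ 0.002  0.    -1.   ]
```

```bash
python3 -m creep '{"slide":[[0,0,0],[0,0,0],[0,0,0],[0,0,0],[0,0,0],[0,0,0]],"twist":[0,0,0,0,0,0]}' 80; python3 -m creep '{"slide":[[0,0,-0.01],[0,0,-0.02],[0,0,-0.035],[0,0,-0.04],[0,0,-0.04],[0,0.04,-0.02],[0,0.05,0],[0,0.05,0]],"twist":[0,0,0,0,0,0,0,0]}';python3 -m creep '{"slide":[[0,0.05,0],[0,0.05,0],[0,0,0],[0,0,0]],"twist":[0,0,0,0]}'
python3 meas.py; python3 -c "
import cv2
a=[cv2.resize(cv2.imread('pics/%s2.png'%n)[y:y+100,x:x+140],(400,300)) for n,x,y in(('side',225,195),('top',225,220))]
cv2.imwrite('pics/fin.png',cv2.hconcat(a))"
```

```text
clock: 18.2
position: [0.527, -0.0589, 0.0626]
ee_rot: [0.031, 1.0, 0.0, -0.0]
ft_force: [-1.1, 0.5, 0.3]
grip_width: 0.801
grasp_force: 0.0
clock: 19.2
position: [0.536, 0.0821, 0.2289]
ee_rot: [0.032, 0.999, 0.0, 0.001]
ft_force: [0.3, 0.3, -1.2]
grip_width: 0.795
grasp_force: 0.0
clock: 19.7
position: [0.5422, 0.1799, 0.228]
ee_rot: [0.032, 1.0, -0.0, 0.0]
ft_force: [0.1, -0.1, -0.0]
grip_width: 0.801
grasp_force: 0.0
top deck z -0.0006 line x None 0
chock 499 rect [-0.0709 -0.    ] [0.0882 0.0424] 3.5 max z 0.0558 x rng [-0.1117 -0.0343] y rng [-0.0208  0.0201]
 top [-0.0813 -0.001   0.0501] x+z on slant (=toe x) nan
 top slope [ 0.086 -0.03   0.057]
wheel 421 rect [-0.0133 -0.0006] [0.0632 0.0361] 1.0 max z 0.0724 x rng [-0.0427  0.0179] y rng [-0.0182  0.017 ]
side deck z -0.0001 line x -0.0285 20
chock 562 rect [-0.0529 -0.0022] [0.1364 0.0515] 1.4 max z 0.0515 x rng [-0.1195 -0.0387] y rng [-0.0278  0.0208]
 top [-0.0894 -0.0035  0.0493] x+z on slant (=toe x) 0.0542
 top slope [ 0.055 -0.005  0.054]
wheel 482 rect [-0.0152 -0.0044] [0.0441 0.0682] 86.6 max z 0.0708 x rng [-0.0484  0.0166] y rng [-0.0238  0.0157]
  return _methods._mean(a, axis=axis, dtype=dtype,
  ret = ret.dtype.type(ret / rcount)
```

View pics/fin.png

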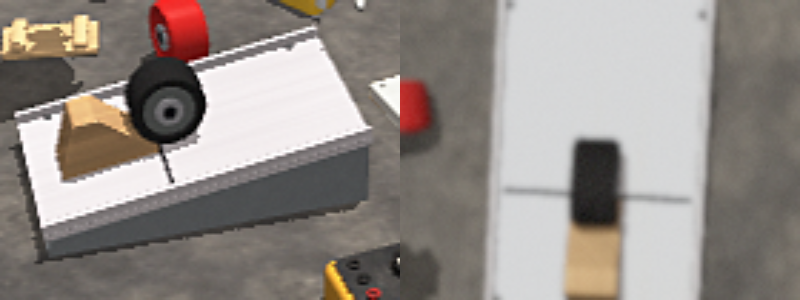

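The wheel stands upright against the chock's slant (left crop 165,100), straight and in mid-deck (right crop 597,180). It measures x of about -0.014 and its top is 71 mm off the deck. The gripper is clear, so I'm handing in.

```bash
python3 -c "
from workcell import manip; print(manip.hand_in())"
```

```text
the job is handed in; nothing more can be done
None
```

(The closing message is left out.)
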